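# Peel a fresh specimen tray off its clinging stack and present it to the code reader

## Task

The nested specimen trays are clinging together: take the ionising wand from its cradle, hold it steady for two seconds with its nozzle aimed at the middle of the top tray from about 10 cm away, and lay the wand back in the cradle. Then take the top tray by its corner lug and peel it off: tilt that corner well up (a good centimetre) while the opposite corner still sits in the stack, then lift the tray away, the rest of the stack staying where it stands. Finish holding the tray level and still, right way up, with its middle about 8 cm above the middle of the code reader's glass, and keep holding it there; leave everything else on the bench alone.

Things in the scene. Friction and masses are not known exactly. Their poses are not given: they have to be found in the camera images.
- tray: top tray of the nested stack, vacuum-formed white plastic, 35 g: flange 120 (x) x 100 (y) mm, its top at z = 18 mm, its rolled rim reaches down to z = 14 mm; octagonal well with six compartments, which sits 14 mm deep in the tray below with 1 mm of play. Origin: centre of the well floor's underside, z up. A finger lug stands on one corner, 3 mm high buttons on the other three
- tray_mid (a point): middle of the top tray at the height of its flange top (the point to aim the wand at); same axes as the tray
- tray_lug (a point): middle of the tray's stiff upright finger lug at x = -48, y = -38 mm of the tray: 22 mm long along the tray's diagonal direction (1,1), 12 mm thick across it, 14 mm high (z = 18 to 32 mm of the tray; this point at z = 25 mm). Raised with the tray turning about its far corner it needs 5 to 6 N; pulled straight up, clearly more
- tray_far (a point): the tray's corner opposite to the lug (x = 54, y = 44, z = 14 mm of the tray, lower edge of the rim): the tray turns about it as it is peeled. Cling: beads under the lug corner and both side corners hold with 2 N each, under this one with 7 N; each lets go once its corner is 2 to 4 mm up; all are free when the tray is tilted by 0.15 rad (lug some 20 mm up)
- stack: the rest of the stack: four more such trays nested in a steel base 146 x 126 x 10 mm with short guide pins, 40 mm high, 1.25 kg, loose on the bench; a hard straight pull on the top tray can tip it. Origin: centre of the base's underside, axes as the tray's. The top tray's origin sits at z = 26 mm in it, its flange top at 44 mm, its lug top at 58 mm above the bench
- wand: ionising wand, a grey battery pen with a bent steel nozzle, 90 g. Body 108 mm long (x = -66 to 42 mm), 20 mm wide (y), 24 mm high (z = 0 to 24); origin on its underside near its centre of mass. x points to the nozzle end; the 11 mm nozzle tube leaves at z = 12 mm and bends down by 45 degrees at x = 56 mm. Take it across its width at the origin, between the cradle's posts
- wand_nozzle (a point): mouth of the wand's nozzle, at x = 78.5, z = -10.5 mm of the wand; this frame's x axis is the direction in which the wand blows (45 degrees below the wand's own x), its y axis is the wand's y
- cradle: aluminium cradle screwed to the bench: base 104 x 56 x 8 mm and two posts, 7 mm thick along x, at x = -52 and 36 mm, each with a 27 mm wide slot (flared at the top) for the wand; post tops at z = 68 mm. Origin: on the bench, under the wand's origin as it lies there; x as the wand's
- cradle_seat (a point): where the wand's origin lies when it rests in the cradle, nozzle end to the cradle's +x: slot floor, 48 mm above the bench
- reader: code reader, fixed to the bench: low white box 130 x 110 x 38 mm with a dark glass window in its top. Origin: centre of its underside
- reader_window (a point): middle of the reader's glass, 38 mm above the bench; z up
- test_piece_a: bystander: turned disc d 30 x 12 mm
- test_piece_b: bystander: turned disc d 25 x 10 mm
- tweezers: bystander: steel tweezers, 127 mm, lying
- vial_a: bystander: screw-cap vial d 16 x 47 mm, standing
- vial_b: bystander: screw-cap vial d 16 x 47 mm, standing
- parts_cup: bystander: steel cup d 60 x 30 mm
- notebook: bystander: notebook 149 x 105 x 14 mm
- marker: bystander: felt marker 126 mm, lying
- monitor: the desk monitor behind the cradle and the reader, fixed: its flat upright screen, 506 mm wide (y) and 10 mm thick, faces the robot 43 mm in front (-x) of this origin and spans z = 81 to 391 mm: keep the gripper and the arm clear of it. Origin: on the bench, in the middle of its foot
Not all that is in view belongs to the job. Leave any blue look-alike of the cradle alone.

How it is judged:
By the outcome, as a careful person would: the job done as asked, in the order asked, and still so for the second after the job is handed in, while the arm keeps its last pose, push and grip.
It also fails if it takes over 69 s, if anything falls off the work surface, if the arm or the gripper's body presses on something with over 40 N, if the wrist force passes 120 N, or if a joint passes its speed limit or range.

## Robot

A 7-joint arm with a two-finger parallel gripper is mounted at the origin on a cart in front of the work surface, level with it; the furniture and walls round the work are solid. World frame = base frame: x ahead of the robot, y to its left, z up, the work surface at z = 0. Lengths are in m, angles in rad, forces in N, time in s.
With the tool pointing down it reaches from about 0.35 to 0.9 m from the base axis. Payload 7.2 kg.
Tool frame: the origin (TCP) lies midway between the tips of the shut fingers; the grasp point (between the pads) lies robot.grip_point_offset behind it (robot.grip_point_offset is the distance from the TCP to the grasp point, in m); z points along the fingers, y is the line along which they close (so a half turn about z gives the same grasp; the last joint's range is limited). The gripper opens to 88 mm and grips with 3 to 60 N. Pads are 20 mm wide; open, the fingers measure 115 mm over their backs; the gripper's body (75 mm by 178 mm) begins 61 mm behind the grasp point.
Start: joints at [1.116, 0.411, -0.013, 1.596, 0.006, 1.134, -0.082], TCP at [0.236, -0.579, 0.223] pointing down, gripper open.
Joint ranges: [-2.95, 2.95], [-0.29, 1.99], [-1.47, 1.44], [0.14, 2.54], [-1.03, 4.17], [0.13, 1.85], [-2.86, 2.86]. Speed limits (rad/s): [2.39, 2.39, 3.01, 3.01, 3.14, 3.14, 3.14].

## Interface

Orientations are given as a unit quaternion [x, y, z, w].
In Python, from cell import get_obs, cams, robot, finder gives the robot as it stands.
- The arm moves only by the shell command python3 -m crank 'ROWS' [OPENING] [FORCE]. ROWS is JSON, a list that holds one entry, the list of rows, each a list of 6 numbers: the shift along the tool's x, y, z in m, then the turn, a rotation vector about the tool's x, y, z in rad. A call has 1 to 8 rows; each row shifts and turns the commanded pose from where the row before left it, along the tool's axes as they then stand; what a row does not reach is not made up. A row lasts 1/10 s, in which the tool goes at most 50 mm and 8.59 degrees, less where a joint would pass 70% of its speed; a pose out of reach is approached as far as the arm can. A call is refused whole if a number of a shift passes 0.05 or a number of a turn 0.15, either way. A call with a gripper value outside its range is refused whole. OPENING is the opening in per cent of the stroke, from 0 (shut) to 100 (fully open), set as the call begins (- or left out, the last holds). The fingers move at their own pace and stop on an object; FORCE is the grip in N (left out, the last holds). Time passes only in rows, so rows that do not move let the fingers close. It gives the time, the measured TCP pose, the force, the opening and the grip force at its end, in the units of the state.
- get_obs(): the state, without advancing time (a new reading comes with each control period).
- cams.read_camera(name): name is "side" or "top" or "wrist"; returns a dict with "color" (384x512x3 uint8, red, green, blue), "K" (3x3 intrinsics, pixels), "pose" (4x4, takes a point from camera to world coordinates). Camera axes: x right, y down, z forward; pixel columns grow to the right and rows downward; lengths in m; the calibration is good to about 2 mm. A picture is of the moment at which its call begins. There is no depth.
- robot.hand_in(): hands the job in; it is judged then, once.
Trained networks look in a picture, given as the dict that the camera call returned (one of the last four; its "shot" number tells which), for a name from the list of things; names that differ only in an ending like _2 or _b are one class to them, and where a whole thing is asked for, a point or a joint stands for the part that bears it (a point fixed in the world has none). Each returns a list of dicts, best first, with "confidence" (0 to 1); they miss things now and then, are a little off and sometimes report something else, mostly with a low value. They report only what shows in the picture. A call takes as long as a camera call. They do not tell look-alikes from the thing itself.
- finder.search_frame(picture, target): "point" ([row, column] as shares, 0 to 1, of the picture: columns of its width, rows of its height, amid what is visible of it).
- finder.landmark_of(picture, target): "point" ([row, column] as shares, 0 to 1, of the picture: columns of its width, rows of its height: a listed point, or the origin of a listed thing).
The state is a dict: "t": time; "joints": joint angles; "dq": joint speeds; "joint_efforts": joint torques, N m; "position": TCP position; "tool_rot": TCP orientation; "wrist_force": force on the tool from outside, world axes, zero at the start; "torque": the same for the moment, N m; "gripper_width": opening from 0.0 (shut) to 1.0 (fully open); "grasp_force": force on a finger pad.
Only numpy, scipy, OpenCV 4.12 (cv2) and the standard library are available. Lean on these libraries where they do the work, as an engineer would, in place of code of your own. Each camera call takes 0.05 s, during which the arm holds its last target. There are 200 camera calls.

## Working session

There is one attempt and no reset: what is moved stays moved. The work goes in short steps, Python scripts to look and compute and a shell command to move; the robot and the scene stay as the last step left them, time stands still between calls to the robot, and variables do not carry over. Pictures are saved under pics/ and viewed, at most 10 in all, crops included, and the job is handed in when it is done.

```bash
ls; mkdir -p pics
cat > h.py <<'E'
import numpy as np, cv2
from scipy.spatial.transform import Rotation as R
from cell import get_obs, cams, robot, finder
def ray(p,pt):
    h,w=p["color"].shape[:2]; v=np.linalg.inv(p["K"])@[pt[1]*w,pt[0]*h,1]
    T=np.array(p["pose"]); return T[:3,3],T[:3,:3]@v
def at_z(p,pt,z):
    o,d=ray(p,pt); return o+d*(z-o[2])/d[2]
def px(p,X):
    T=np.linalg.inv(np.array(p["pose"])); c=T[:3,:3]@X+T[:3,3]; u=np.array(p["K"])@c; return u[:2]/u[2]
def save(p,n): cv2.imwrite("pics/"+n+".png",p["color"][:,:,::-1])
def tri(rs):
    A=0;b=0
    for o,d in rs:
        d=d/np.linalg.norm(d);P=np.eye(3)-np.outer(d,d);A=A+P;b=b+P@o
    return np.linalg.solve(A,b)
E
cat > m1.py <<'E'
from h import *
np.set_printoptions(precision=4,suppress=True)
Z=dict(tray_mid=.044,tray_lug=.051,tray_far=.04,tray=.026,stack=0,wand=.048,wand_nozzle=.0375,cradle=0,cradle_seat=.048,reader=0,reader_window=.038,monitor=0)
o=get_obs();print(o);print(robot.grip_point_offset)
P={}
for c in("top","side"):
    p=P[c]=cams.read_camera(c);save(p,c);print(c,p["pose"][:3,3] if hasattr(p["pose"],'shape') else p["pose"])
for n,z in Z.items():
    for c in P:
        for r in finder.landmark_of(P[c],n)[:3]:
            print(n,c,round(r["confidence"],2),np.array(r["point"])*[384,512],at_z(P[c],r["point"],z))
E
python3 m1.py
```

```text
pics
{'t': 0.0, 'joints': array([ 1.1158,  0.4119, -0.0127,  1.597 ,  0.0056,  1.1343, -0.0822]), 'dq': array([-0.001 , -0.0011, -0.0001, -0.0003, -0.0011, -0.    ,  0.0007]), 'joint_efforts': array([ -0.0002, -58.7953,   0.641 , -29.1079,  -0.0538,   0.018 ,
         0.0001]), 'position': array([ 0.2355, -0.5784,  0.2218]), 'tool_rot': array([ 0.9814,  0.1922, -0.0002, -0.0007]), 'wrist_force': array([ 0.1225, -0.0163, -0.0923]), 'torque': array([ 0.0086, -0.0279,  0.0025]), 'grasp_force': 0.0, 'gripper_width': 1.0015744919135672}
0.0187
top [0.4131 0.0681 1.4949]
side [-0.1549  1.2377  0.6237]
tray_mid top 0.61 [200.4864 360.192 ] [ 0.4857 -0.2848  0.044 ]
tray_mid side 0.49 [173.184  322.2016] [ 0.4893 -0.2999  0.044 ]
tray_lug top 0.84 [217.4976 366.592 ] [ 0.4288 -0.302   0.051 ]
tray_lug top 0.29 [208.512  258.5088] [0.4656 0.0534 0.051 ]
tray_lug top 0.21 [209.088  187.6992] [0.4685 0.2869 0.051 ]
tray_lug side 0.66 [171.6096 338.3808] [ 0.4337 -0.3334  0.051 ]
tray_far top 0.68 [182.7072 350.4128] [ 0.546  -0.2555  0.04  ]
tray_far side 0.7 [176.4096 306.9952] [ 0.5295 -0.242
[... 1303 characters left out ...]
seat side 0.57 [227.4048 247.0912] [0.4769 0.2763 0.048 ]
cradle_seat side 0.54 [214.1952 284.3136] [0.4273 0.1359 0.048 ]
reader top 0.88 [207.7056 262.1952] [0.47   0.0402 0.    ]
reader top 0.67 [182.7072 193.3824] [0.5605 0.2744 0.    ]
reader side 0.74 [214.1952 280.8832] [0.4859 0.0502 0.    ]
reader_window top 0.74 [146.1888 386.5088] [ 0.6672 -0.3822  0.038 ]
reader_window top 0.71 [203.9808 258.9184] [0.4812 0.0516 0.038 ]
reader_window top 0.46 [136.0128 328.9088] [ 0.7058 -0.1894  0.038 ]
reader_window side 0.82 [204.7104 282.624 ] [0.4788 0.0524 0.038 ]
reader_window side 0.64 [246.912 244.224] [0.429  0.3645 0.038 ]
monitor side 0.48 [190.3872 258.7136] [ 0.6669 -0.0983  0.    ]
```

```bash
python3 -c "
import cv2
a=cv2.imread('pics/top.png')[100:290,80:440];cv2.imwrite('pics/top_c.png',cv2.resize(a,None,fx=2.2,fy=2.2,interpolation=3))"
```

```text
(no output)
```

View pics/top_c.png

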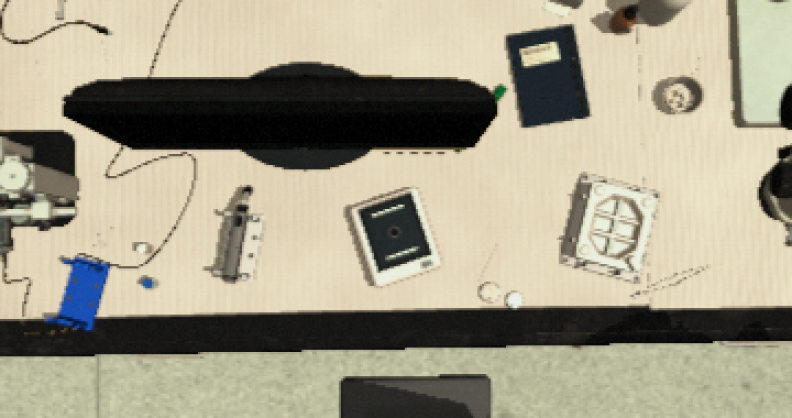

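View pics/side.png

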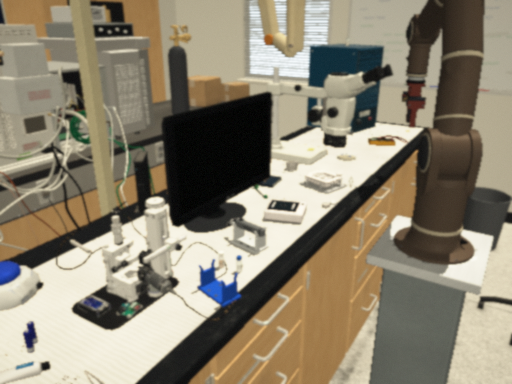

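The top view shows the grey cradle with the wand at about px (189,207), nozzle towards the monitor. The reader is at (259,204) and the tray stack at (358,202), its lug at the lower-right corner (366,218). The blue look-alike at (117,233) stays untouched. Next is a closer look with the wrist camera, stack first.

```bash
cat >> h.py <<'E'
from scipy.linalg import logm,expm
np.set_printoptions(precision=4,suppress=True)
def tool():
    o=get_obs();T=np.eye(4);T[:3,:3]=R.from_quat(o["tool_rot"]).as_matrix();T[:3,3]=o["position"];return T
def down(xyz,yaw,pitch=0):
    "tool pointing down, tool x axis at world yaw"
    T=np.eye(4);T[:3,:3]=(R.from_euler('z',yaw)*R.from_euler('x',np.pi)).as_matrix();T[:3,3]=xyz;return T
def rows(G,T=None,step=.035):
    T=tool() if T is None else T
    D=np.linalg.inv(T)@G; w=R.from_matrix(D[:3,:3]).as_rotvec()
    n=max(1,int(np.ceil(max(np.linalg.norm(D[:3,3])/step,np.linalg.norm(w)/.1))))
    M=expm(logm(D).real/n); print("N",n,"row",M[:3,3].round(4),R.from_matrix(M[:3,:3]).as_rotvec().round(4),"total",D[:3,3].round(4),w.round(3))
def state():
    o=get_obs();T=tool();print("t %.2f pos %s yaw %.4f tilt %s F %s w %.3f g %.1f q %s"%(o["t"],o["position"],np.arctan2(T[1,0],T[0,0]),T[:2,2].round(4),o["wrist_force"].round(1),o["gripper_width"],o["grasp_force"],o["joints"].round(2)))
E
python3 - <<'E'
from h import *
state()
p=cams.read_camera("wrist");print(np.linalg.inv(tool())@np.array(p["pose"]),p["K"])
rows(down([.39,-.31,.26],-.2))
E
```

```text
t 1.30 pos [ 0.2358 -0.5788  0.2227] yaw 0.3868 tilt [ 0. -0.] F [0.2 0.7 0.6] w 1.001 g 0.0 q [ 1.12  0.41 -0.01  1.6   0.01  1.13 -0.08]
[[-0.0001 -0.9577 -0.2877  0.0785]
 [ 1.     -0.     -0.0002  0.0001]
 [ 0.0002 -0.2877  0.9577 -0.1622]
 [ 0.      0.      0.      1.    ]] [[326.7981   0.     253.885 ]
 [  0.     326.7981 193.042 ]
 [  0.       0.       1.    ]]
N 9 row [ 0.0211 -0.0279 -0.0041] [ 0.     -0.      0.0652] total [ 0.2443 -0.1908 -0.0373] [ 0.    -0.     0.587]
```

Run:
```python
from h import *
rows(down([.47,-.29,.25],-.2))
```

```text
N 11 row [ 0.0246 -0.0239 -0.0025] [ 0.     -0.      0.0533] total [ 0.3259 -0.1791 -0.0273] [ 0.    -0.     0.587]
```

```bash
python3 -m crank '[[[0.0246,-0.0239,-0.0025,0,0,0.053],[0.0246,-0.0239,-0.0025,0,0,0.053],[0.0246,-0.0239,-0.0025,0,0,0.053],[0.0246,-0.0239,-0.0025,0,0,0.053],[0.0246,-0.0239,-0.0025,0,0,0.053],[0.0246,-0.0239,-0.0025,0,0,0.053]]]'
python3 -m crank '[[[0.0246,-0.0239,-0.0025,0,0,0.053],[0.0246,-0.0239,-0.0025,0,0,0.053],[0.0246,-0.0239,-0.0025,0,0,0.053],[0.0246,-0.0239,-0.0025,0,0,0.053],[0.0246,-0.0239,-0.0025,0,0,0.053],[0,0,0,0,0,0],[0,0,0,0,0,0]]]'
cat > look.py <<'E'
import sys
from h import *
state()
p=cams.read_camera("wrist");save(p,sys.argv[1])
for a in sys.argv[2:]:
    n,z=a.split("=")
    for r in finder.landmark_of(p,n)[:2]:
        print(n,round(r["confidence"],2),np.array(r["point"])*[384,512],at_z(p,r["point"],float(z)))
E
python3 look.py w1 tray_mid=.044 tray_lug=.051 tray_far=.04 tray=.026 stack=0
```

```text
t: 1.95
position: [0.3426, -0.4024, 0.238]
tool_rot: [0.999, 0.033, 0.0, 0.0]
wrist_force: [0.6, 0.4, 0.1]
gripper_width: 1.001
grasp_force: 0.0
t: 2.65
position: [0.4694, -0.2886, 0.25]
tool_rot: [0.995, -0.097, -0.0, 0.0]
wrist_force: [-0.3, 0.1, 0.4]
gripper_width: 1.003
grasp_force: 0.0
t 2.65 pos [ 0.4694 -0.2886  0.25  ] yaw -0.1938 tilt [-0.0003 -0.0001] F [-0.3  0.1  0.4] w 1.003 g 0.0 q [ 0.55  0.27 -0.11  1.74  0.03  1.14 -1.33]
tray_mid 0.61 [160.8192 248.32  ] [ 0.4768 -0.284   0.044 ]
tray_lug 0.79 [201.2928 274.8928] [ 0.4253 -0.3053  0.051 ]
tray_lug 0.63 [209.0112   6.7072] [0.4766 0.0046 0.051 ]
tray_far 0.84 [104.7168 209.7152] [ 0.5456 -0.2545  0.04  ]
tray 0.93 [152.7936 246.2208] [ 0.4834 -0.2825  0.026 ]
```

View pics/w1.png

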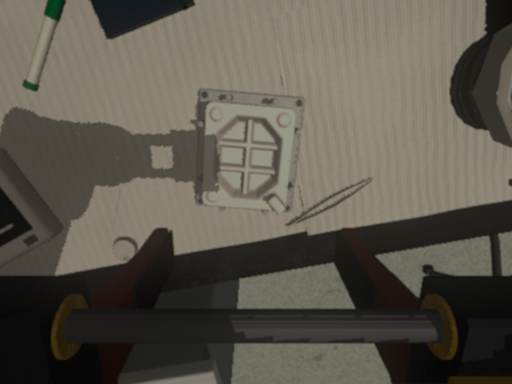

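The stack is seen from above: tray middle at px (248,158), lug at (275,203). The lug-to-far distance of 130.6 mm matches the expected 130.9 mm, with a yaw of about -0.28. Next, the wand.

Run:
```python
from h import *
rows(down([.46,.28,.23],-.25),step=.045)
```

```text
N 13 row [-0.0103 -0.0426  0.0015] [0.    0.    0.004] total [-0.1201 -0.5573  0.02  ] [0.    0.    0.052]
```

```bash
python3 -m crank '[[[-0.0103,-0.0426,0.0015,0,0,0.004],[-0.0103,-0.0426,0.0015,0,0,0.004],[-0.0103,-0.0426,0.0015,0,0,0.004],[-0.0103,-0.0426,0.0015,0,0,0.004],[-0.0103,-0.0426,0.0015,0,0,0.004],[-0.0103,-0.0426,0.0015,0,0,0.004],[-0.0103,-0.0426,0.0015,0,0,0.004]]]'
python3 -m crank '[[[-0.0103,-0.0426,0.0015,0,0,0.004],[-0.0103,-0.0426,0.0015,0,0,0.004],[-0.0103,-0.0426,0.0015,0,0,0.004],[-0.0103,-0.0426,0.0015,0,0,0.004],[-0.0103,-0.0426,0.0015,0,0,0.004],[-0.0103,-0.0426,0.0015,0,0,0.004],[0,0,0,0,0,0],[0,0,0,0,0,0]]]'
python3 look.py w2 wand=.048 wand_nozzle=.0375 cradle_seat=.048 cradle=0 reader_window=.038
```

```text
t: 3.65
position: [0.4599, 0.0186, 0.2399]
tool_rot: [0.994, -0.113, 0.0, 0.0]
wrist_force: [1.7, -0.3, -0.2]
gripper_width: 0.997
grasp_force: 0.0
t: 4.45
position: [0.4591, 0.2807, 0.2303]
tool_rot: [0.992, -0.123, -0.0, 0.0]
wrist_force: [0.8, -1.2, -0.1]
gripper_width: 1.0
grasp_force: 0.0
t 4.45 pos [0.4591 0.2807 0.2303] yaw -0.2466 tilt [-0.0007 -0.0004] F [ 0.8 -1.2 -0.1] w 1.000 g 0.0 q [-0.24  0.3  -0.49  1.77  0.16  1.11 -2.6 ]
wand 0.93 [162.2016 243.6096] [0.4709 0.2886 0.048 ]
wand_nozzle 0.81 [ 84.096  241.1008] [0.5487 0.2713 0.0375]
cradle_seat 0.95 [266.3808  60.9792] [0.4028 0.5292 0.048 ]
cradle_seat 0.75 [162.5856 242.7904] [0.4707 0.2896 0.048 ]
cradle 0.79 [154.9056 244.992 ] [0.4702 0.2885 0.    ]
cradle 0.69 [249.2928  80.384 ] [0.4015 0.5313 0.    ]
reader_window 0.85 [ 99.3024 464.5888] [0.4772 0.049  0.038 ]
```

View pics/w2.png

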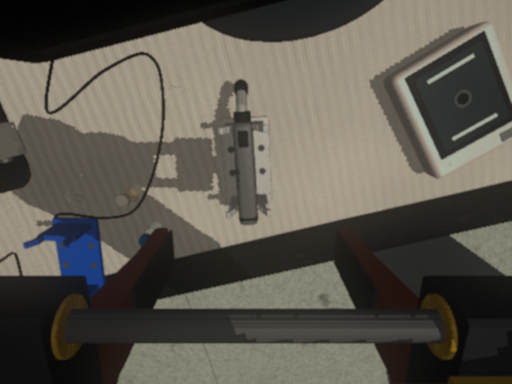

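The wand lies in the grey cradle, body from (244,115) to (249,220), nozzle mouth at about (241,85). The reader is at (462,98) and the blue look-alike at lower left. I estimate the wand at (0.471, 0.288) with yaw about -0.21. I'll go down part way and check again.

Run:
```python
from h import *
rows(down([.4712,.2883,.125],-.21))
```

```text
N 4 row [ 0.0022 -0.0029  0.0265] [ 0.0001 -0.0001 -0.0101] total [ 0.0086 -0.0117  0.1059] [ 0.    -0.001 -0.04 ]
```

```bash
python3 -m crank '[[[0.0022,-0.0027,0.0265,0,0,-0.009],[0.0022,-0.0027,0.0265,0,0,-0.009],[0.0022,-0.0027,0.0265,0,0,-0.009],[0.0022,-0.0027,0.0265,0,0,-0.009],[0,0,0,0,0,0],[0,0,0,0,0,0]]]'
python3 look.py w3 wand=.048 wand_nozzle=.0375 cradle_seat=.048 cradle=0
python3 - <<'E'
from h import *
p=cams.read_camera("wrist")
T=tool();M=T@np.array([[1,0,0,0],[0,1,0,0],[0,0,1,0],[0,0,0,1.]])
# predicted corners of the body's top for the estimate, and the tail/nose centre line
for x in(-.066,0,.042):
    for y in(-.01,.01):
        c,s=np.cos(-.21),np.sin(-.21)
        print(x,y,px(p,np.array([.4712+c*x-s*y,.2883+s*x+c*y,.072])))
E
```

```text
t: 5.35
position: [0.4705, 0.2885, 0.125]
tool_rot: [0.994, -0.106, -0.0, 0.0]
wrist_force: [-0.3, 0.1, 0.7]
gripper_width: 0.999
grasp_force: 0.0
t 5.35 pos [0.4705 0.2885 0.125 ] yaw -0.2131 tilt [-0.0005 -0.0003] F [-0.3  0.1  0.7] w 0.999 g 0.0 q [-0.28  0.44 -0.47  1.86  0.25  0.91 -2.64]
wand 0.72 [199.4112 253.9008] [0.472  0.2878 0.048 ]
wand_nozzle 0.74 [ 92.0064 254.4128] [0.5491 0.2707 0.0375]
cradle 0.55 [182.592  255.8976] [0.4722 0.2859 0.    ]
-0.066 -0.01 [268.0267 293.084 ]
-0.066 0.01 [241.7323 293.1257]
0 -0.01 [268.9443 211.3196]
0 0.01 [240.4888 211.3781]
0.042 -0.01 [269.611  151.9033]
0.042 0.01 [239.5852 151.9752]
```

View pics/w3.png

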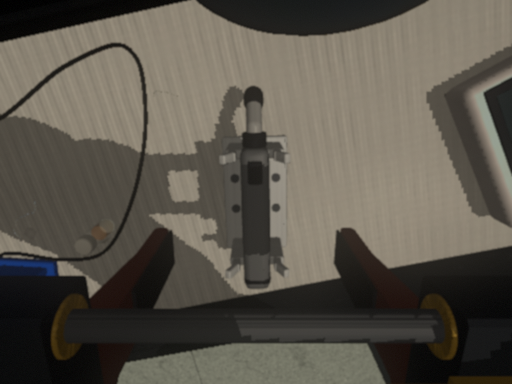

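The wand is centred between the open fingers: body from (258,285) to (255,140), nozzle at (254,92), with the lateral error about 1 mm. I'll descend and grip.

```bash
python3 -m crank '[[[0.001,0.0005,0.028,0,0,-0.008],[0.001,0.0005,0.028,0,0,-0.008],[0,0,0.028,0,0,0],[0,0,0,0,0,0],[0,0,0,0,0,0]]]'
python3 -m crank '[[[0,0,0,0,0,0],[0,0,0,0,0,0],[0,0,0,0,0,0],[0,0,0,0,0,0],[0,0,0,0,0,0],[0,0,0,0,0,0],[0,0,0,0,0,0]]]' 0 25
python3 -c "from h import *; state()"
```

```text
t: 6.15
position: [0.4722, 0.2878, 0.0412]
tool_rot: [0.995, -0.098, -0.0, 0.0]
wrist_force: [0.2, 0.1, 0.0]
gripper_width: 0.999
grasp_force: 0.0
t: 6.85
position: [0.4722, 0.2875, 0.0406]
tool_rot: [0.995, -0.098, -0.0, 0.0]
wrist_force: [1.1, 0.8, 0.4]
gripper_width: 0.401
grasp_force: 0.0
t 6.85 pos [0.4722 0.2875 0.0406] yaw -0.1962 tilt [-0.     -0.0001] F [1.1 0.8 0.4] w 0.401 g 0.0 q [-0.31  0.55 -0.42  1.91  0.33  0.74 -2.69]
```

```bash
python3 -m crank '[[[0,0,0,0,0,0],[0,0,0,0,0,0],[0,0,0,0,0,0],[0,0,0,0,0,0],[0,0,0,0,0,0]]]'
python3 -c "from h import *; state()"
```

```text
t: 7.35
position: [0.4722, 0.2875, 0.0406]
tool_rot: [0.995, -0.098, -0.0, 0.0]
wrist_force: [-0.7, 0.6, -0.5]
gripper_width: 0.228
grasp_force: 25.0
t 7.35 pos [0.4722 0.2875 0.0406] yaw -0.1962 tilt [-0.0001 -0.0001] F [-0.7  0.6 -0.5] w 0.228 g 25.0 q [-0.31  0.55 -0.42  1.91  0.33  0.74 -2.69]
```

The grip holds at 20 mm, which matches the wand's width. I'll lift it straight up, back off from the monitor, then transfer.

```bash
python3 -m crank '[[[0,0,-0.015,0,0,0],[0,0,-0.025,0,0,0],[0,0,-0.03,0,0,0],[0,0,-0.03,0,0,0],[-0.02,0,-0.02,0,0,0],[-0.03,0,0,0,0,0]]]'
python3 - <<'E'
from h import *
state()
m=np.array([.481,-.283]);y=-.8;d=np.array([np.cos(y),np.sin(y)])
g=m-.1492*d; print(g)
rows(down([*g,.15],y))
E
```

```text
t: 7.95
position: [0.4252, 0.2982, 0.1645]
tool_rot: [0.995, -0.099, 0.002, -0.002]
wrist_force: [-0.4, 0.6, -0.5]
gripper_width: 0.227
grasp_force: 25.0
t 7.95 pos [0.4252 0.2982 0.1645] yaw -0.1986 tilt [0.0052 0.0033] F [-0.4  0.6 -0.5] w 0.227 g 25.0 q [-0.29  0.34 -0.51  1.9   0.2   0.95 -2.66]
[ 0.3771 -0.176 ]
N 14 row [0.0127 0.0321 0.001 ] [-0.0004 -0.0002  0.043 ] total [0.0463 0.4744 0.0127] [-0.005 -0.003  0.601]
```

```bash
python3 -m crank '[[[0.0127,0.032,0.001,0,0,0.043],[0.0127,0.032,0.001,0,0,0.043],[0.0127,0.032,0.001,0,0,0.043],[0.0127,0.032,0.001,0,0,0.043],[0.0127,0.032,0.001,0,0,0.043],[0.0127,0.032,0.001,0,0,0.043],[0.0127,0.032,0.001,0,0,0.043]]]'
python3 -m crank '[[[0.0127,0.032,0.001,0,0,0.043],[0.0127,0.032,0.001,0,0,0.043],[0.0127,0.032,0.001,0,0,0.043],[0.0127,0.032,0.001,0,0,0.043],[0.0127,0.032,0.001,0,0,0.043],[0.0127,0.032,0.001,0,0,0.043],[0.0127,0.032,0.001,0,0,0.043],[0,0,0,0,0,0]]]'
python3 -m crank '[[[0,0,0,0,0,0],[0,0,0,0,0,0]]]'
python3 - <<'E'
from h import *
state()
p=cams.read_camera("wrist");save(p,"w4")
for n,z in dict(tray_mid=.044,tray_lug=.051,tray_far=.04,tray=.026,wand_nozzle=.138).items():
    for r in finder.landmark_of(p,n)[:2]:
        print(n,round(r["confidence"],2),np.array(r["point"])*[384,512],at_z(p,r["point"],z))
m=np.array([.481,-.283]);y=-.8;d=np.array([np.cos(y),np.sin(y)])
rows(down([*(m-.1492*d),.1178],y))
E
```

```text
t: 8.65
position: [0.4358, 0.0564, 0.1547]
tool_rot: [0.969, -0.247, 0.001, -0.0]
wrist_force: [0.7, 0.6, -1.8]
gripper_width: 0.225
grasp_force: 25.0
t: 9.45
position: [0.3751, -0.1788, 0.1474]
tool_rot: [0.92, -0.392, 0.0, 0.001]
wrist_force: [0.9, 0.3, -0.2]
gripper_width: 0.229
grasp_force: 25.0
t: 9.65
position: [0.3773, -0.1743, 0.1472]
tool_rot: [0.922, -0.388, 0.0, -0.0]
wrist_force: [-0.4, -0.4, -1.0]
gripper_width: 0.225
grasp_force: 25.0
t 9.65 pos [ 0.3773 -0.1743  0.1472] yaw -0.7965 tilt [0.0009 0.0002] F [-0.4 -0.4 -1. ] w 0.225 g 25.0 q [ 0.45  0.15 -0.15  2.16  0.03  0.83 -2.08]
tray_mid 0.58 [266.3808  41.4208] [0.4659 0.0108 0.044 ]
wand_nozzle 0.74 [ 94.1952 252.6208] [ 0.4328 -0.2308  0.138 ]
N 1 row [0.001  0.0009 0.0289] [-0.0001  0.0001  0.0032] total [0.001  0.0009 0.0289] [-0.     0.     0.003]
```

View pics/w4.png

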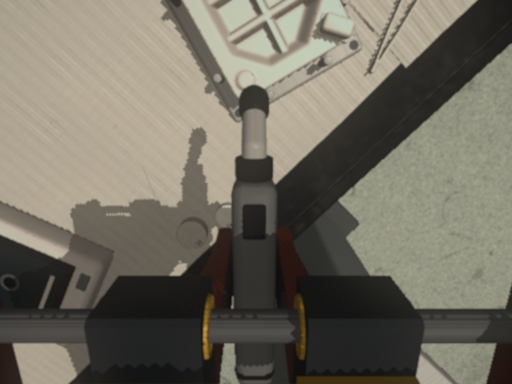

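The wand sits straight in the gripper with its nozzle at (253,95), pointing at the tray ahead; the mouth is within 1 mm of where I expected it. I'll lower to aiming height and verify with the fixed cameras.

```bash
python3 -m crank '[[[0.001,0.001,0.015,0,0,0.003],[0,0,0.014,0,0,0],[0,0,0,0,0,0],[0,0,0,0,0,0]]]'
python3 - <<'E'
from h import *
state()
T=tool();nz=T[:3,3]+T[:3,0]*.0787+np.array([0,0,-.0031]);d=np.array([*(T[:2,0]*.7071),-.7071])
print("nozzle",nz,"aim at 10cm",nz+.1*d)
for c in("top","side"):
    p=cams.read_camera(c);save(p,c+"5")
    for n,z in dict(tray_mid=.044,tray_lug=.051,tray_far=.04,tray=.026,wand_nozzle=nz[2]).items():
        for r in finder.landmark_of(p,n)[:1]:
            print(c,n,round(r["confidence"],2),np.array(r["point"])*[384,512],at_z(p,r["point"],z))
    print(px(p,nz)[::-1],px(p,np.array([.481,-.283,.044]))[::-1])
E
```

```text
t: 10.35
position: [0.3767, -0.1763, 0.1177]
tool_rot: [0.921, -0.39, -0.0, -0.0]
wrist_force: [-1.1, 0.1, -1.0]
gripper_width: 0.225
grasp_force: 25.0
t 10.35 pos [ 0.3767 -0.1763  0.1177] yaw -0.8007 tilt [-0.0007  0.0004] F [-1.1  0.1 -1. ] w 0.225 g 25.0 q [ 0.45  0.2  -0.14  2.19  0.04  0.76 -2.09]
nozzle [ 0.4315 -0.2328  0.1145] aim at 10cm [ 0.4808 -0.2836  0.0438]
top tray_mid 0.87 [200.4864 360.8064] [ 0.4856 -0.2869  0.044 ]
top tray_lug 0.66 [218.3808 370.7904] [ 0.4256 -0.3157  0.051 ]
top tray_far 0.57 [179.712 352.   ] [ 0.5559 -0.2612  0.04  ]
top tray 0.74 [205.9008 359.2192] [ 0.4684 -0.2852  0.026 ]
top wand_nozzle 0.5 [209.8176 185.8048] [0.4639 0.2833 0.1145]
[216.7547 349.775 ] [201.9024 359.6946]
side tray_mid 0.59 [173.4144 323.3792] [ 0.4841 -0.2998  0.044 ]
side tray_lug 0.6 [174.4896 339.4048] [ 0.4171 -0.3029  0.051 ]
side tray_far 0.72 [204.5184 331.6224] [ 0.3363 -0.0324  0.04  ]
side tray 0.81 [180.9024 325.6832] [ 0.4599 -0.2697  0.026 ]
side wand_nozzle 0.69 [163.5072 329.6256] [ 0.432  -0.2296  0.1145]
[163.2988 330.076 ] [174.7345 322.3928]
```

Both fixed cameras agree with the aim to within a few mm. I'll hold it for more than 2 s, then go back over the cradle.

```bash
Z='no'; python3 -m crank '[[[0,0,0,0,0,0],[0,0,0,0,0,0],[0,0,0,0,0,0],[0,0,0,0,0,0],[0,0,0,0,0,0],[0,0,0,0,0,0],[0,0,0,0,0,0],[0,0,0,0,0,0]]]' >/dev/null
python3 -m crank '[[[0,0,0,0,0,0],[0,0,0,0,0,0],[0,0,0,0,0,0],[0,0,0,0,0,0],[0,0,0,0,0,0],[0,0,0,0,0,0],[0,0,0,0,0,0],[0,0,0,0,0,0]]]' >/dev/null
python3 -m crank '[[[0,0,0,0,0,0],[0,0,0,0,0,0],[0,0,0,0,0,0],[0,0,0,0,0,0],[0,0,0,0,0,0],[0,0,0,0,0,0],[0,0,0,0,0,0],[0,0,0,0,0,0]]]'
python3 - <<'E'
from h import *
state()
T=tool();T[2,3]+=.04
rows(down([.423,.297,.16],-.196),T)
E
```

```text
t: 13.35
position: [0.3768, -0.1766, 0.1176]
tool_rot: [0.921, -0.39, 0.0, -0.0]
wrist_force: [0.2, -0.5, -0.9]
gripper_width: 0.229
grasp_force: 25.0
t 13.35 pos [ 0.3768 -0.1766  0.1176] yaw -0.8012 tilt [ 0. -0.] F [ 0.2 -0.5 -0.9] w 0.229 g 25.0 q [ 0.45  0.2  -0.14  2.19  0.04  0.76 -2.09]
N 14 row [-0.0142 -0.0315 -0.0002] [-0.     -0.     -0.0432] total [-0.308  -0.3628 -0.0024] [-0.    -0.    -0.605]
```

```bash
python3 -m crank '[[[0,0,-0.02,0,0,0],[0,0,-0.02,0,0,0],[-0.0142,-0.0315,0,0,0,-0.043],[-0.0142,-0.0315,0,0,0,-0.043],[-0.0142,-0.0315,0,0,0,-0.043],[-0.0142,-0.0315,0,0,0,-0.043],[-0.0142,-0.0315,0,0,0,-0.043],[-0.0142,-0.0315,0,0,0,-0.043]]]' >/dev/null
python3 -m crank '[[[-0.0142,-0.0315,0,0,0,-0.043],[-0.0142,-0.0315,0,0,0,-0.043],[-0.0142,-0.0315,0,0,0,-0.043],[-0.0142,-0.0315,0,0,0,-0.043],[-0.0142,-0.0315,0,0,0,-0.043],[-0.0142,-0.0315,0,0,0,-0.043],[-0.0142,-0.0315,0,0,0,-0.043],[-0.0142,-0.0315,0,0,0,-0.043]]]' >/dev/null
python3 -m crank '[[[0,0,0,0,0,0],[0,0,0,0,0,0],[0,0,0,0,0,0]]]'
python3 - <<'E'
from h import *
state()
rows(down([.4722,.2875,.10],-.196))
E
```

```text
t: 15.25
position: [0.4238, 0.2963, 0.1574]
tool_rot: [0.995, -0.1, -0.0, 0.001]
wrist_force: [-0.3, -1.0, -0.5]
gripper_width: 0.226
grasp_force: 25.0
t 15.25 pos [0.4238 0.2963 0.1574] yaw -0.2008 tilt [-0.0003 -0.0012] F [-0.3 -1.  -0.5] w 0.226 g 25.0 q [-0.28  0.35 -0.52  1.9   0.21  0.94 -2.67]
N 3 row [ 0.0164 -0.0003  0.0191] [ 0.0004  0.     -0.0016] total [ 0.0492 -0.0011  0.0573] [ 0.001  0.    -0.005]
```

```bash
python3 -m crank '[[[0.0164,-0.0003,0.012,0.0005,0,-0.0015],[0.0164,-0.0003,0.02,0.0005,0,-0.0015],[0.0164,-0.0004,0.025,0,0,-0.0015],[0,0,0,0,0,0],[0,0,0,0,0,0],[0,0,0,0,0,0]]]'
python3 - <<'E'
from h import *
state()
rows(down([.4722,.2875,.0415],-.196))
E
```

```text
t: 15.85
position: [0.4718, 0.2891, 0.1017]
tool_rot: [0.995, -0.097, 0.0, -0.001]
wrist_force: [0.3, 0.2, -0.3]
gripper_width: 0.228
grasp_force: 25.0
t 15.85 pos [0.4718 0.2891 0.1017] yaw -0.1950 tilt [0.0009 0.0015] F [ 0.3  0.2 -0.3] w 0.228 g 25.0 q [-0.27  0.47 -0.48  1.87  0.28  0.86 -2.65]
N 2 row [0.0004 0.0008 0.0301] [-0.0008 -0.0003  0.0005] total [0.0007 0.0015 0.0602] [-0.002 -0.001  0.001]
```

```bash
python3 -m crank '[[[0.0005,0.0015,0.02,-0.001,-0.001,0.001],[0,0,0.02,0,0,0],[0,0,0.01,0,0,0],[0,0,0.005,0,0,0],[0,0,0.004,0,0,0],[0,0,0,0,0,0],[0,0,0,0,0,0]]]'
python3 -c "
from h import *
state();rows(down([.4722,.2875,.0406],-.196))"
```

```text
t: 16.55
position: [0.4724, 0.2877, 0.0423]
tool_rot: [0.995, -0.098, -0.0, -0.0]
wrist_force: [0.3, -0.0, -1.4]
gripper_width: 0.225
grasp_force: 25.0
t 16.55 pos [0.4724 0.2877 0.0423] yaw -0.1956 tilt [-0.0002  0.0006] F [ 0.3 -0.  -1.4] w 0.225 g 25.0 q [-0.3   0.55 -0.44  1.91  0.34  0.75 -2.7 ]
N 1 row [-0.0001  0.0002  0.0017] [-0.0006  0.0003  0.0004] total [-0.0001  0.0002  0.0017] [-0.001  0.     0.   ]
```

Wand is about 1.7 mm above its seat. Last bit down, then release gently and lift.

```bash
python3 -m crank '[[[0,0,0.0015,0,0,0],[0,0,0,0,0,0],[0,0,0,0,0,0]]]'
python3 -m crank '[[[0,0,0,0,0,0],[0,0,0,0,0,0],[0,0,0,0,0,0],[0,0,0,0,0,0],[0,0,0,0,0,0],[0,0,0,0,0,0],[0,0,0,0,0,0]]]' 75
python3 -m crank '[[[0,0,-0.02,0,0,0],[0,0,-0.03,0,0,0],[0,0,-0.04,0,0,0],[0,0,-0.04,0,0,0],[0,0,0,0,0,0],[0,0,0,0,0,0]]]'
python3 look.py w6 wand=.048 wand_nozzle=.0375 cradle_seat=.048
python3 -c "
from h import *
T=tool();rows(down([.41,-.33,.20],.51),T,step=.04)"
```

```text
t: 16.85
position: [0.4724, 0.2877, 0.0406]
tool_rot: [0.995, -0.098, -0.0, -0.0]
wrist_force: [1.1, -0.2, 2.5]
gripper_width: 0.222
grasp_force: 25.0
t: 17.55
position: [0.472, 0.2874, 0.0401]
tool_rot: [0.995, -0.098, -0.001, -0.0]
wrist_force: [-0.4, 0.3, 0.5]
gripper_width: 0.746
grasp_force: 0.0
t: 18.15
position: [0.4727, 0.2875, 0.171]
tool_rot: [0.995, -0.098, 0.001, -0.001]
wrist_force: [0.6, -0.4, 0.1]
gripper_width: 0.747
grasp_force: 0.0
t 18.15 pos [0.4727 0.2875 0.171 ] yaw -0.1960 tilt [0.0011 0.0009] F [ 0.6 -0.4  0.1] w 0.747 g 0.0 q [-0.24  0.39 -0.51  1.81  0.22  1.   -2.6 ]
wand 0.76 [187.0848 251.0848] [0.4718 0.29   0.048 ]
wand_nozzle 0.58 [ 94.6944 256.7168] [0.5495 0.2695 0.0375]
wand_nozzle 0.56 [128.4096 485.376 ] [0.4816 0.0751 0.0375]
cradle_seat 0.77 [188.0832 254.208 ] [0.4703 0.2874 0.048 ]
N 16 row [-0.0092  0.0385 -0.0019] [ 0.      0.0002 -0.0441] total [ 0.0595  0.6171 -0.0304] [ 0.001  0.003 -0.706]
```

View pics/w6.png

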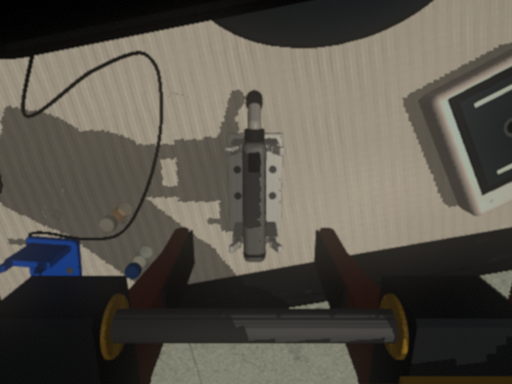

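The wand lies back in the cradle, body (254,260)–(255,130), nozzle at (255,97), the same as before. Now to the lug, with a glance at the reader on the way.

```bash
python3 -m crank '[[[-0.0092,0.0385,-0.002,0,0,-0.044],[-0.0092,0.0385,-0.002,0,0,-0.044],[-0.0092,0.0385,-0.002,0,0,-0.044],[-0.0092,0.0385,-0.002,0,0,-0.044],[-0.0092,0.0385,-0.002,0,0,-0.044],[-0.0092,0.0385,-0.002,0,0,-0.044],[-0.0092,0.0385,-0.002,0,0,-0.044],[0,0,0,0,0,0]]]'
python3 look.py w7 reader_window=.038
python3 -m crank '[[[-0.0092,0.0385,-0.002,0,0,-0.044],[-0.0092,0.0385,-0.002,0,0,-0.044],[-0.0092,0.0385,-0.002,0,0,-0.044],[-0.0092,0.0385,-0.002,0,0,-0.044],[-0.0092,0.0385,-0.002,0,0,-0.044],[-0.0092,0.0385,-0.002,0,0,-0.044],[-0.0092,0.0385,-0.002,0,0,-0.044],[-0.0092,0.0385,-0.002,0,0,-0.044]]]' >/dev/null
python3 -m crank '[[[-0.0092,0.0385,-0.002,0,0,-0.044],[0,0,0,0,0,0],[0,0,0,0,0,0]]]'
python3 look.py w8 tray_mid=.044 tray_lug=.051 tray_far=.04 tray=.026 stack=0
```

```text
t: 19.15
position: [0.3896, 0.0189, 0.1834]
tool_rot: [0.999, 0.054, -0.002, 0.001]
wrist_force: [0.1, 0.2, 0.8]
gripper_width: 0.751
grasp_force: 0.0
t 19.15 pos [0.3896 0.0189 0.1834] yaw 0.1073 tilt [-0.0032 -0.0017] F [0.1 0.2 0.8] w 0.751 g 0.0 q [ 0.27  0.08 -0.47  2.14  0.05  0.93 -1.68]
reader_window 0.61 [ 77.9136 225.5872] [0.4788 0.0534 0.038 ]
reader_window 0.46 [200.4864 382.6176] [ 0.3812 -0.1106  0.038 ]
t: 20.35
position: [0.411, -0.3288, 0.2009]
tool_rot: [0.968, 0.251, -0.001, -0.001]
wrist_force: [-0.6, 1.3, -0.2]
gripper_width: 0.752
grasp_force: 0.0
t 20.35 pos [ 0.411  -0.3288  0.2009] yaw 0.5083 tilt [-0.0022  0.0021] F [-0.6  1.3 -0.2] w 0.752 g 0.0 q [ 0.73  0.28 -0.17  1.85  0.05  1.02 -0.53]
tray_mid 0.6 [ 89.5872 248.4224] [ 0.4808 -0.2835  0.044 ]
tray_lug 0.77 [155.4048 238.592 ] [ 0.4232 -0.3046  0.051 ]
tray_far 0.83 [  6.7968 254.0032] [ 0.5442 -0.2541  0.04  ]
tray_far 0.46 [80.6016 46.6944] [ 0.3959 -0.1143  0.04  ]
tray 0.74 [ 91.5072 246.3232] [ 0.4783 -0.2821  0.026 ]
stack 0.61 [  6.2976 252.8256] [ 0.5519 -0.2484  0.    ]
```

View pics/w8.png

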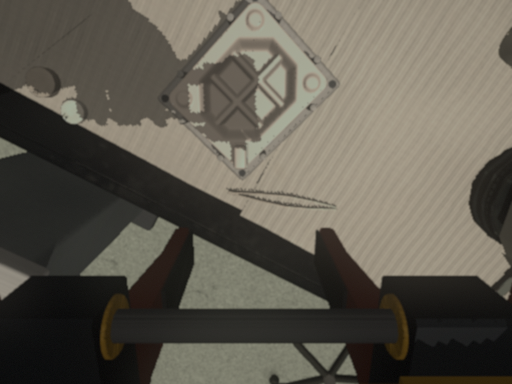

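The stack is still in place. The lug shows at (238,155), running nearly along the tool's x, and the tweezers lie flat next to the corner. I'll approach to just above the lug.

```bash
python3 -c "
from h import *
rows(down([.424,-.3047,.095],.503))"
```

```text
N 4 row [ 0.0059 -0.0036  0.0268] [-0.0001  0.0002  0.0017] total [ 0.0236 -0.0143  0.1072] [-0.001  0.001  0.007]
```

```bash
python3 -m crank '[[[0.006,-0.0036,0.0268,0,0,0.0015],[0.006,-0.0036,0.0268,0,0,0.0015],[0.006,-0.0036,0.0268,0,0,0.0015],[0.006,-0.0036,0.0248,0,0,0.0015],[0,0,0,0,0,0],[0,0,0,0,0,0],[0,0,0,0,0,0]]]'
python3 look.py w9 tray_lug=.051 tray_mid=.044
python3 - <<'E'
from h import *
p=cams.read_camera("wrist")
y=.503;c,s=np.cos(y),np.sin(y)
for a in(-.011,.011):
    for b in(-.006,.006): print(a,b,px(p,np.array([.424+c*a-s*b,-.3047+s*a+c*b,.058])))
cv2.imwrite("pics/w9c.png",cv2.resize(p["color"][60:320,130:400,::-1],None,fx=2.2,fy=2.2,interpolation=2))
E
```

```text
t: 21.35
position: [0.4247, -0.3064, 0.0983]
tool_rot: [0.969, 0.248, 0.0, 0.001]
wrist_force: [0.6, -0.8, 0.0]
gripper_width: 0.751
grasp_force: 0.0
t 21.35 pos [ 0.4247 -0.3064  0.0983] yaw 0.5020 tilt [ 0.0007 -0.0012] F [ 0.6 -0.8  0. ] w 0.751 g 0.0 q [ 0.67  0.4  -0.17  1.96  0.1   0.79 -0.63]
tray_lug 0.6 [216.6144 252.416 ] [ 0.4231 -0.3062  0.051 ]
tray_mid 0.76 [124.6848 263.0144] [ 0.4801 -0.2828  0.044 ]
tray_mid 0.15 [  5.184 275.712] [ 0.5441 -0.2556  0.044 ]
-0.011 -0.006 [260.2172 233.4085]
-0.011 0.006 [242.3492 233.4394]
0.011 -0.006 [260.3593 202.3023]
0.011 0.006 [241.9609 202.3329]
```

View pics/w9c.png

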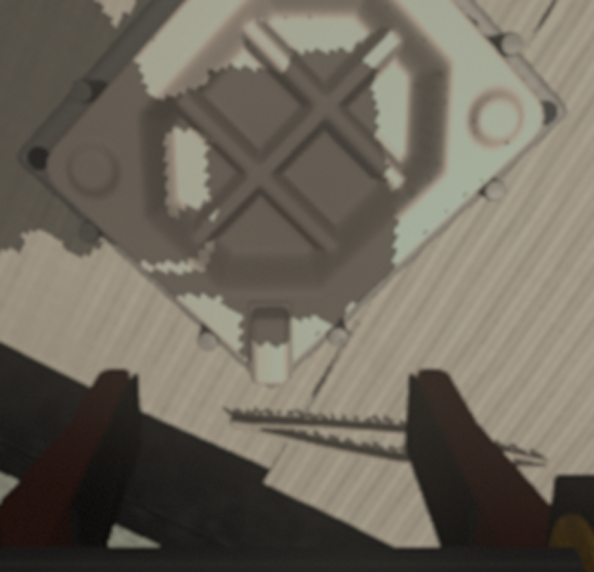

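The lug is at crop (269,344), centred between the fingertips to about 1 mm and aligned with the tool. I'll go down and grip.

```bash
python3 -m crank '[[[0,-0.0008,0.02,0,0,0],[0,0,0.02,0,0,0],[0,0,0.008,0,0,0],[0,0,0,0,0,0],[0,0,0,0,0,0]]]'
python3 -c "from h import *;state();rows(down([.4244,-.3056,.0465],.503))"
```

```text
t: 22.05
position: [0.4239, -0.3052, 0.0495]
tool_rot: [0.969, 0.248, -0.0, -0.0]
wrist_force: [0.7, 0.1, -0.9]
gripper_width: 0.749
grasp_force: 0.0
t 22.05 pos [ 0.4239 -0.3052  0.0495] yaw 0.5022 tilt [-0.0005 -0.0001] F [ 0.7  0.1 -0.9] w 0.749 g 0.0 q [ 0.66  0.47 -0.16  2.    0.12  0.69 -0.65]
N 1 row [0.0002 0.0006 0.003 ] [-0.0002  0.0005 -0.0008] total [0.0002 0.0006 0.003 ] [-0.     0.    -0.001]
```

```bash
python3 -m crank '[[[0,0,0.003,0,0,0],[0,0,0,0,0,0],[0,0,0,0,0,0],[0,0,0,0,0,0],[0,0,0,0,0,0],[0,0,0,0,0,0],[0,0,0,0,0,0],[0,0,0,0,0,0]]]' 0 15
python3 -m crank '[[[0,0,0,0,0,0],[0,0,0,0,0,0],[0,0,0,0,0,0],[0,0,0,0,0,0]]]' 0 45
python3 - <<'E'
from h import *
state()
# pivot (tray_far) in tool frame; lug measured at TCP xy, tray yaw = tool yaw-pi/4
T=tool();yw=np.arctan2(T[1,0],T[0,0])-np.pi/4
v=R.from_euler('z',yw).apply([.102,.082,0]);P=np.array([*(T[:2,3]+v[:2]),.040])
p=T[:3,:3].T@(P-T[:3,3]);print("pivot",P,"in tool",p)
for a in(.02,-.02):
    Rm=R.from_rotvec([0,a,0]).as_matrix();s=p-Rm@p;print(a,s,"world",T[:3,:3]@s)
E
```

```text
t: 22.85
position: [0.4236, -0.3049, 0.0459]
tool_rot: [0.969, 0.249, -0.0, -0.0]
wrist_force: [0.7, -1.3, 0.7]
gripper_width: 0.133
grasp_force: 15.0
t: 23.25
position: [0.4236, -0.305, 0.0459]
tool_rot: [0.969, 0.248, -0.0, -0.0]
wrist_force: [0.3, -0.7, 0.3]
gripper_width: 0.128
grasp_force: 45.0
t 23.25 pos [ 0.4236 -0.305   0.0459] yaw 0.5022 tilt [-0.0009  0.0001] F [ 0.3 -0.7  0.3] w 0.128 g 45.0 q [ 0.66  0.47 -0.16  2.    0.12  0.68 -0.65]
pivot [ 0.5445 -0.2548  0.04  ] in tool [0.1301 0.0141 0.0058]
0.02 [-0.0001  0.      0.0026] world [-0.0001 -0.     -0.0026]
-0.02 [ 0.0001  0.     -0.0026] world [0.0001 0.0001 0.0026]
```

The lug is gripped (11–12 mm). Now I'll peel it, turning about the far corner in small steps.

```bash
python3 -m crank '[[[0.0001,0,-0.0026,0,-0.02,0],[0.0001,0,-0.0026,0,-0.02,0],[0.0001,0,-0.0026,0,-0.02,0],[0.0001,0,-0.0026,0,-0.02,0],[0,0,0,0,0,0]]]'
python3 -m crank '[[[0.0001,0,-0.0026,0,-0.02,0],[0.0001,0,-0.0026,0,-0.02,0],[0,0,0,0,0,0]]]'
python3 look.py w10 tray_mid=.055 tray_far=.04 tray_lug=.064 stack=0
python3 -c "
import cv2;p=cv2.imread('pics/w10.png');cv2.imwrite('pics/w10.png',p)"
```

```text
t: 23.75
position: [0.4239, -0.3046, 0.0565]
tool_rot: [0.968, 0.249, -0.04, 0.01]
wrist_force: [-3.6, -2.0, 2.7]
gripper_width: 0.136
grasp_force: 45.0
t: 24.05
position: [0.4247, -0.3044, 0.0617]
tool_rot: [0.967, 0.248, -0.06, 0.015]
wrist_force: [-3.9, -2.4, 1.9]
gripper_width: 0.134
grasp_force: 45.0
t 24.05 pos [ 0.4247 -0.3044  0.0617] yaw 0.5029 tilt [-0.1077 -0.0585] F [-3.9 -2.4  1.9] w 0.134 g 45.0 q [ 0.54  0.48 -0.11  1.94  0.21  0.81 -0.77]
tray_mid 0.96 [136.512  269.2096] [ 0.4795 -0.2828  0.055 ]
```

View pics/w10.png

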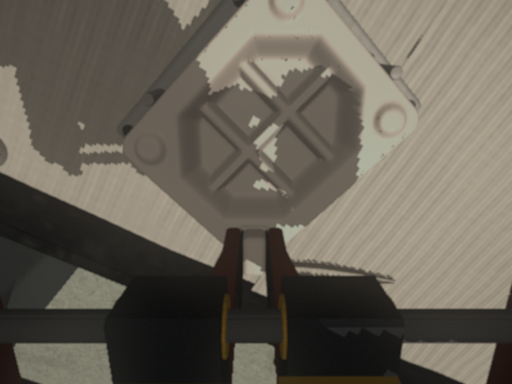

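The lug corner is up about 15 mm with the far corner still seated at the top edge of the picture, and the stack has not moved. There is a slight forward push (4.5 N), so I'll back it off a little while tilting further.

```bash
python3 -m crank '[[[-0.0008,0,-0.003,0,-0.02,0],[-0.0005,0,-0.003,0,-0.02,0],[0,0,0,0,0,0],[0,0,0,0,0,0]]]'
python3 -c "from h import *;state()"
```

```text
t: 24.7
position: [0.4252, -0.304, 0.0676]
tool_rot: [0.965, 0.248, -0.078, 0.02]
wrist_force: [1.1, -0.7, -0.4]
gripper_width: 0.131
grasp_force: 45.0
t 24.70 pos [ 0.4252 -0.304   0.0676] yaw 0.5037 tilt [-0.1398 -0.0767] F [ 1.1 -0.7 -0.4] w 0.131 g 45.0 q [ 0.51  0.48 -0.09  1.93  0.23  0.85 -0.8 ]
```

Forces have gone, so the tray is free at a tilt of 0.16 rad. I'll lift straight up, still tilted.

```bash
python3 -m crank '[[[-0.0005,0,-0.003,0,0,0],[-0.0008,0,-0.005,0,0,0],[-0.0011,0,-0.007,0,0,0],[-0.0016,0,-0.01,0,0,0]]]'
python3 -m crank '[[[-0.0032,0,-0.02,0,0,0],[-0.0048,0,-0.03,0,0,0],[-0.0048,0,-0.03,0,0,0],[0,0,0,0,0,0],[0,0,0,0,0,0]]]'
python3 - <<'E'
from h import *
state()
p=cams.read_camera("top");save(p,"top11")
for n,z in dict(stack=0,tray_mid=.044,tray=.026).items():
    for r in finder.landmark_of(p,n)[:2]: print(n,round(r["confidence"],2),np.array(r["point"])*[384,512],at_z(p,r["point"],z))
T=tool();rows(down(T[:3,3],.503))
E
```

```text
t: 25.1
position: [0.4242, -0.3046, 0.0934]
tool_rot: [0.966, 0.248, -0.078, 0.02]
wrist_force: [-1.5, -0.2, -0.6]
gripper_width: 0.132
grasp_force: 45.0
t: 25.6
position: [0.4249, -0.3048, 0.175]
tool_rot: [0.966, 0.248, -0.077, 0.02]
wrist_force: [-0.8, -0.3, -0.8]
gripper_width: 0.13
grasp_force: 45.0
t 25.60 pos [ 0.4249 -0.3048  0.175 ] yaw 0.5018 tilt [-0.1386 -0.0775] F [-0.8 -0.3 -0.8] w 0.130 g 45.0 q [ 0.52  0.34 -0.11  1.84  0.19  1.07 -0.74]
stack 0.93 [205.2096 356.5056] [ 0.472  -0.2823  0.    ]
tray_mid 0.73 [200.7936 368.6912] [ 0.4841 -0.313   0.044 ]
tray_mid 0.46 [205.7088 261.0176] [0.475  0.0448 0.044 ]
N 2 row [-0.  0. -0.] [-0.0011  0.0809 -0.0002] total [-0.  0. -0.] [-0.002  0.162 -0.   ]
```

```bash
python3 -m crank '[[[0,0,0,0,0.054,0],[0,0,0,0,0.054,0],[0,0,0,0,0.053,0],[0,0,0,0,0,0],[0,0,0,0,0,0]]]'
python3 - <<'E'
from h import *
state()
for c in("wrist","side"):
    p=cams.read_camera(c);save(p,c+"12")
    z0=tool()[2,3]-.0459
    for n,z in dict(tray_mid=.044,tray_far=.04,tray=.026,tray_lug=.051).items():
        for r in finder.landmark_of(p,n)[:1]: print(c,n,round(r["confidence"],2),np.array(r["point"])*[384,512],at_z(p,r["point"],z+z0))
    # expected with tray rigid in the grip as taken
    T=tool()
    for n,q in dict(mid=[.048,.038,-.007],far=[.102,.082,-.011]).items():
        w=R.from_euler('z',-np.pi/4).apply(q)*[1,-1,-1]+[0,0,-.0051]; X=T[:3,:3]@w+T[:3,3]
        print(n,"expected",X,px(p,X)[::-1])
a=cv2.imread("pics/wrist12.png");b=cv2.imread("pics/side12.png")[100:260,220:420]
cv2.imwrite("pics/c12.png",np.hstack([cv2.resize(a,(400,300)),cv2.resize(b,(375,300))]))
E
```

```text
t: 26.3
position: [0.4241, -0.3045, 0.1734]
tool_rot: [0.969, 0.248, -0.001, -0.001]
wrist_force: [0.3, 1.0, -0.5]
gripper_width: 0.128
grasp_force: 45.0
t 26.30 pos [ 0.4241 -0.3045  0.1734] yaw 0.5015 tilt [-0.002   0.0007] F [ 0.3  1.  -0.5] w 0.128 g 45.0 q [ 0.64  0.3  -0.13  1.89  0.05  0.96 -0.58]
wrist tray_mid 0.68 [137.5872 269.0048] [ 0.4787 -0.2832  0.1716]
wrist tray 0.8 [129.1008 265.984 ] [ 0.4803 -0.2813  0.1536]
wrist tray_lug 0.65 [251.4048 255.488 ] [ 0.4237 -0.3058  0.1786]
mid expected [ 0.4818 -0.2808  0.1717] [129.7927 267.8849]
far expected [ 0.5459 -0.2536  0.1677] [-28.9148 284.9985]
side tray_mid 0.81 [144.8832 321.28  ] [ 0.4845 -0.2627  0.1718]
side tray_far 0.55 [142.5024 306.0224] [ 0.5559 -0.2761  0.1678]
side tray 0.77 [150.7968 326.1952] [ 0.4597 -0.2554  0.1538]
side tray_lug 0.52 [143.0016 340.1216] [ 0.4237 -0.3027  0.1788]
mid expected [ 0.4815 -0.2812  0.1719] [143.8692 323.9371]
far expected [ 0.5456 -0.254   0.1679] [144.1167 305.9385]
```

View pics/c12.png

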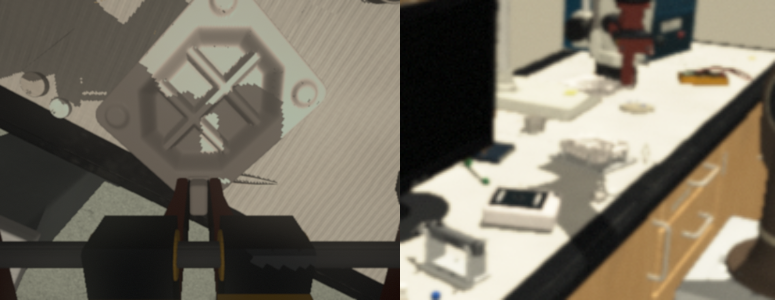

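The tray is in hand, level, in the same place relative to the gripper as during the peel: buttons at wrist px (150,147), (390,119) and (284,5). The stack behind still stands at (0.472, -0.282). I'll check for tilt in the grip using the buttons, then transfer.

```bash
cat > tilt.py <<'E'
from h import *
from scipy.optimize import least_squares
T=tool();p=cams.read_camera("wrist")
obs=np.array([[150,147],[390,119.5],[284.5,5]]);B=np.array([[-.048,.038,.021],[.048,-.038,.021],[.048,.038,.021]])-[-.048,-.038,.025]
def X(v):
    w=R.from_euler('z',-np.pi/4).apply(B)*[1,-1,-1]   # tray -> tool axes
    return (R.from_rotvec(v[:3]).apply(w)+[v[3],v[4],-.0051])@T[:3,:3].T+T[:3,3]
f=lambda v:np.r_[(np.array([px(p,x) for x in X(v)])-obs).ravel(),]
print("rigid residual",f(np.zeros(5)))
s=least_squares(lambda v:np.r_[f(v),v[0]*100,v[1]*100,v[2]*100,v[3]*1000,v[4]*1000],np.zeros(5));print(s.x,s.fun[:6])
rows(down([.423,.0295,.16],T and 0.5015 if False else .5015),step=.035)
E
python3 tilt.py
```

```text
rigid residual [ -4.8761   0.125    4.8517  -1.7073   1.9388 -13.9072]
[ 0.0016 -0.0586  0.0014 -0.0016  0.0001] [-2.3045  2.7794  1.2942  1.9012  0.8544 -4.1246]
N 10 row [ 0.0159 -0.0294  0.0014] [-0.0001 -0.      0.0001] total [ 0.1593 -0.2934  0.0141] [-0.001 -0.     0.001]
```

Run:
```python
from h import *
T0=tool();p=cams.read_camera("wrist");C=np.linalg.inv(T0)@np.array(p["pose"])
# w9: tray still flat in the stack
T=down([.4247,-.3064,.0983],.502);q=dict(p);q["pose"]=T@C
L=np.array([.4241,-.3052,.051])
for b,o in(([-.048,.038,.021],(172.7,136.4)),([.048,-.038,.021],(356.4,113.6))):
    X=R.from_euler('z',.502-np.pi/4).apply(np.array(b)-[-.048,-.038,.025])+L;print(px(q,X)-o,px(q,X))
# w8
T=down([.411,-.3288,.2009],.5083);q["pose"]=T@C
for b,o in(([.048,.038,.021],(256,18)),([.048,-.038,.021],(312,82))):
    X=R.from_euler('z',.502-np.pi/4).apply(np.array(b)-[-.048,-.038,.025])+L;print(px(q,X)-o,px(q,X))
```

```text
[-3.8226 -1.7297] [168.8774 134.6703]
[ 2.3055 -1.4156] [358.7055 112.1844]
[-1.2968 -2.473 ] [254.7032  15.527 ]
[ 0.9644 -0.7156] [312.9644  81.2844]
```

```bash
python3 -m crank '[[[0.0159,-0.0293,0.0014,0,0,0],[0.0159,-0.0293,0.0014,0,0,0],[0.0159,-0.0293,0.0014,0,0,0],[0.0159,-0.0293,0.0014,0,0,0],[0.0159,-0.0293,0.0014,0,0,0],[0.0159,-0.0293,0.0014,0,0,0],[0.0159,-0.0293,0.0014,0,0,0],[0.0159,-0.0293,0.0014,0,0,0]]]' >/dev/null
python3 -m crank '[[[0.0159,-0.0293,0.0014,0,0,0],[0.0159,-0.0293,0.0014,0,0,0],[0,0,0,0,0,0],[0,0,0,0,0,0]]]'
python3 -c "
from h import *
state();rows(down([.423,.0295,.119],.5015))"
```

```text
t: 28.1
position: [0.4229, 0.0291, 0.1602]
tool_rot: [0.968, 0.249, 0.0, -0.0]
wrist_force: [0.2, -0.8, -1.2]
gripper_width: 0.131
grasp_force: 45.0
t 28.10 pos [0.4229 0.0291 0.1602] yaw 0.5041 tilt [-0.      0.0004] F [ 0.2 -0.8 -1.2] w 0.131 g 45.0 q [ 0.16  0.17 -0.37  2.11  0.08  0.88 -1.33]
N 2 row [ 0.0001 -0.0001  0.0206] [-0.0002 -0.0001  0.0013] total [ 0.0003 -0.0003  0.0412] [-0.    -0.     0.003]
```

The transfer is fine. I've now viewed 11 pictures, one over the limit of 10, so from here on I'll judge by numbers only. I'll fit the tray's tilt in the grip together with the camera bias, using the button positions already read off the flat tray.

Run:
```python
from h import *
from scipy.optimize import least_squares
p=cams.read_camera("wrist");C=np.linalg.inv(tool())@np.array(p["pose"]);K=np.array(p["K"])
b={'L':[-.048,.038,.021],'Rr':[.048,-.038,.021],'F':[.048,.038,.021],'G':[-.048,-.038,.032]}
flat=[(down([.4247,-.3064,.0983],.502),dict(L=(172.7,136.4),Rr=(356.4,113.6),G=(252.5,216.3))),
(down([.411,-.3288,.2009],.5083),dict(F=(256,18),Rr=(312,82))),
(down([.4694,-.2886,.25],-.1938),dict(F=(216,115),Rr=(283,120),L=(212,197)))]
hand=dict(L=(150,147),Rr=(390,119.5),F=(284.5,5))
Tg=down([.4236,-.305,.0459],.5022)
def proj(X,Cc,T):
    M=np.linalg.inv(T@Cc);c=M[:3,:3]@X+M[:3,3];u=K@c;return u[:2]/u[2]
def res(v,full=False):
    E=np.eye(4);E[:3,:3]=R.from_rotvec(v[:3]).as_matrix();E[:3,3]=v[3:6];Cc=C@E
    Q=np.eye(4);Q[:3,:3]=R.from_euler('z',v[8]).as_matrix();Q[:3,3]=[v[6],v[7],.026]
    r=[]
    for T,o in flat:
        for k in o: r+=list(proj(Q[:3,:3]@b[k]+Q[:3,3],Cc,T)-o[k])
    H=np.linalg.inv(Tg)@Q   # tray in tool at grasp
    lug=H[:3,:3]@[-.048,-.038,.025]+H[:3,3]
    D=R.from_rotvec(v[9:12])
    for k in hand:
        x=D.apply(H[:3,:3]@b[k]+H[:3,3]-lug)+lug+v[12:15]
        r+=list(proj(x,Cc,np.eye(4))-hand[k])
    r=np.array(r)
    if full: return r
    return np.r_[r/1.5,v[:3]/.01,v[3:6]/.002,v[9]/.05,v[10]/.1,v[11]/.05,v[12:15]/.0015]
s=least_squares(res,np.r_[np.zeros(6),.481,-.283,-.28,np.zeros(6)])
cov=np.linalg.inv(s.jac.T@s.jac)**1 if True else 0
print(s.x);print(np.sqrt(np.diag(cov)));print(res(s.x,True).reshape(-1,2))
```

```text
[ 0.0035 -0.0022 -0.0016 -0.0005  0.0003 -0.0033  0.4809 -0.2802 -0.2758
 -0.0098 -0.089   0.0055 -0.0005 -0.0005 -0.0006]
[0.0048 0.0053 0.0092 0.0017 0.0016 0.0013 0.0015 0.0014 0.0122 0.0307
 0.0246 0.0096 0.0008 0.001  0.0014]
[[-1.9957 -0.5055]
 [ 1.07   -0.7133]
 [ 0.1965  1.7429]
 [-0.9811 -0.0123]
 [ 0.9061  0.4934]
 [-0.4151 -0.8972]
 [ 1.4125  0.0964]
 [-0.5856  0.2998]
 [ 1.123   0.5159]
 [-1.0674  0.3591]
 [ 0.2249 -1.1069]]
```

The far button is cut off by the picture's edge, so its reading is biased and I'm dropping it. The two side buttons give about 0.02 rad of droop. That fits the peel, when the far corner sat on the stack at tool tilt 0.12 rad with 15.8 mm of lift, and the tray's place in the gripper hasn't changed since. I'll lower to final height with a small levelling correction and check with all three cameras.

```bash
python3 -m crank '[[[0,0,0.015,0,0.005,0.001],[0,0,0.015,0,0.005,0.001],[0,0,0.0105,0,0.005,0.001],[0,0,0,0,0,0],[0,0,0,0,0,0],[0,0,0,0,0,0]]]'
python3 - <<'E'
from h import *
state();T=tool()
E={}
for n,q in dict(tray_mid=[.048,.038,-.007],tray_far=[.102,.082,-.011],tray_lug=[0,0,0],tray=[.048,.038,-.025]).items():
    E[n]=T[:3,:3]@(R.from_euler('z',-np.pi/4).apply(q)*[1,-1,-1]+[0,0,-.0051])+T[:3,3]
print(E)
for c in("wrist","side","top","side"):
    p=cams.read_camera(c)
    for n in E:
        for r in finder.landmark_of(p,n)[:1]:
            print(c,n,round(r["confidence"],2),"px off",np.array(r["point"])*[384,512]-px(p,E[n])[::-1],at_z(p,r["point"],E[n][2]))
    for r in finder.landmark_of(p,"reader_window")[:1]: print(c,"rw",r["confidence"],at_z(p,r["point"],.038))
for c in ("top","side"):
    p=cams.read_camera(c)
    for n in("stack","wand"):
        for r in finder.landmark_of(p,n)[:1]: print(c,n,r["confidence"],at_z(p,r["point"],.048 if n=="wand" else 0))
E
```

```text
t: 28.75
position: [0.4236, 0.0285, 0.1202]
tool_rot: [0.969, 0.247, 0.008, -0.002]
wrist_force: [-0.1, 0.1, -0.8]
gripper_width: 0.135
grasp_force: 45.0
t 28.75 pos [0.4236 0.0285 0.1202] yaw 0.4983 tilt [0.0139 0.0077] F [-0.1  0.1 -0.8] w 0.135 g 45.0 q [ 0.15  0.22 -0.37  2.16  0.11  0.76 -1.36]
{'tray_mid': array([0.4804, 0.0514, 0.1192]), 'tray_far': array([0.5447, 0.0783, 0.1163]), 'tray_lug': array([0.4235, 0.0285, 0.1253]), 'tray': array([0.4807, 0.0515, 0.1012])}
wrist tray_mid 0.82 px off [ 2.4992 -0.8203] [0.4791 0.0511 0.1192]
wrist tray_lug 0.81 px off [2.2148 1.6852] [0.4228 0.0271 0.1253]
wrist tray 0.63 px off [-0.3468  2.0258] [0.4813 0.0506 0.1012]
side tray_mid 0.64 px off [ 0.6622 -0.6736] [0.4793 0.058  0.1192]
side tray_far 0.87 px off [-1.5668  2.7443] [0.5446 0.0605 0.1163]
side tray_lug 0.94 px off [0.4852 1.393 ] [0.4176 0.0301 0.1253]
side tray 0.67 px off [5.0311 3.1147] [0.4504 0.0858 0.1012]
side rw 0.62 [0.4716 0.0609 0.038 ]
top tray_mid 0.57 px off [-3.4111 -0.6467] [0.4912 0.0532 0.1192]
top tray_far 0.64 px off [2.079  0.3166] [0.5381 0.0774 0.1163]
top rw 0.44 [ 0.4806 -0.2854  0.038 ]
side tray_mid 0.67 px off [-0.3362 -1.5952] [0.4865 0.0514 0.1192]
side tray_far 0.57 px off [-0.5684  0.9523] [0.5448 0.0719 0.1163]
side tray_lug 0.77 px off [-1.2428  0.3178] [0.4279 0.0173 0.1253]
side tray 0.82 px off [ 3.7255 -0.9813] [0.4672 0.0827 0.1012]
side rw 0.95 [0.4745 0.0577 0.038 ]
top stack 0.89 [ 0.4825 -0.2895  0.    ]
top wand 0.58 [0.4689 0.2874 0.048 ]
side stack 0.82 [ 0.4814 -0.2683  0.    ]
side wand 0.68 [0.4377 0.13   0.048 ]
```

Everything agrees to a few mm: tray middle at (0.480, 0.051, 0.119) over the glass at (0.479, 0.052), stack and wand in place. The side camera shows no droop, so I'll take the small correction back, let it settle and hand in.

```bash
python3 -m crank '[[[0,0,0,0,-0.011,0],[0,0,0,0,0,0],[0,0,0,0,0,0],[0,0,0,0,0,0],[0,0,0,0,0,0],[0,0,0,0,0,0],[0,0,0,0,0,0],[0,0,0,0,0,0]]]'
python3 -c "
from h import *
state();print(np.abs(get_obs()['dq']).max());print(robot.hand_in())"
```

```text
t: 31.05
position: [0.4231, 0.029, 0.1196]
tool_rot: [0.969, 0.247, 0.002, -0.001]
wrist_force: [-0.2, -0.4, -0.1]
gripper_width: 0.13
grasp_force: 45.0
t 31.05 pos [0.4231 0.029  0.1196] yaw 0.4993 tilt [0.0035 0.0026] F [-0.2 -0.4 -0.1] w 0.130 g 45.0 q [ 0.14  0.23 -0.37  2.16  0.11  0.77 -1.37]
0.0014500782090080086
the job is handed in; nothing more can be done
None
```

I handed the job in at 31 s: the wand was used and put back, the tray was peeled off with the stack left standing, and it is held level about 8 cm above the reader's glass. I viewed 11 pictures, one over the limit of 10.

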